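# Feed a glide hook into the drying rail

## Robot

A 7-joint arm with a two-finger parallel gripper is mounted at the origin on the work surface. World frame = base frame: x ahead of the robot, y to its left, z up, the work surface at z = 0. Lengths are in m, angles in rad, forces in N, time in s.
With the tool pointing down it reaches from about 0.425 to 0.875 m from the base axis. Payload 8.4 kg.
Tool frame: the origin (TCP) lies on the centre line of the jaws, within the pads' length; the fingertips stand ctrl.tcp_to_tips ahead of it and the grasp point (between the pads) lies 3 mm ahead of it (ctrl.tcp_to_tips is the distance from the TCP to the fingertips, in m); z points along the fingers, y is the line along which they close (so a half turn about z gives the same grasp; the last joint's range is limited). The gripper opens to 87 mm and grips with 3 to 60 N. Pads are 19 mm wide; open, the fingers measure 117 mm over their backs; the gripper's body (75 mm by 190 mm) begins 51 mm behind the grasp point.
Start: joints at [-1.308, 0.333, 0.04, 1.465, -0.013, 1.343, -0.059], TCP at [0.23, 0.608, 0.245] pointing down, gripper open.
Joint ranges: [-2.58, 2.58], [-0.38, 2.09], [-1.3, 1.39], [0.25, 2.4], [-1.5, 4.64], [0.08, 2.09], [-2.65, 2.65]. Speed limits (rad/s): [2.22, 2.22, 2.79, 2.79, 3.14, 3.14, 3.14].

## Interface

Orientations are given as [roll, pitch, yaw] about the fixed x, y, z axes, in that order (R = Rz(yaw) Ry(pitch) Rx(roll)).
In Python, from workcell import status, viewer, ctrl gives the robot as it stands.
- The arm moves only by the tool move_arm, never from a script. Its argument "rows" is a list of rows, each a list of 7 numbers: the turn, a rotation vector about the tool's x, y, z in rad, then the shift along the tool's x, y, z in m, then the opening, from -1 (shut) to 1 (fully open), so that 0 is half open. In form: [[rx, ry, rz, tx, ty, tz, hand], ...]. A call has exactly 10 rows; each row is the pose to reach, as a shift and turn from the pose commanded when the call began, along the tool's axes at that moment; what a row does not reach only later rows make up. A row lasts 1/12 s, in which the tool goes at most 41.7 mm and 7.16 degrees, less where a joint would pass 70% of its speed; a pose out of reach is approached as far as the arm can. A call with a gripper value outside its range is refused whole. The fingers move at their own pace and stop on an object; the grip force is fixed at half the most. Time passes only in rows, so rows that repeat a pose let the fingers close, or fill a call up. It gives the time, the measured TCP pose, the force, the opening and the grip force at its end, in the units of the state.
- status.state(): the state, without advancing time (a new reading comes with each control period).
- viewer.camera(name): name is "side" or "top" or "wrist"; returns the picture (480x640x3 uint8, red, green, blue); there is no depth.
- viewer.camera_params(name): a dict with "fx", "fy", "cx", "cy" (pixels), "k1" (the pictures are not rectified: a ray, as slopes to the right and down, at radius r is drawn at 1 + k1 r^2 times it, then the intrinsics apply), "world_from_camera" (4x4, takes a point from camera to world coordinates); the wrist camera has in their place "mount" (4x4, takes a point from camera to tool coordinates, whose origin is the TCP and whose axes are the flange's). Camera axes: x right, y down, z forward; pixel columns grow to the right and rows downward; lengths in m; the calibration is good to about 2 mm. A picture is of the moment at which its call begins: read the wrist's pose just before it. camera_params takes no time and is no camera call.
- ctrl.finish_job(): hands the job in; it is judged then, once.
The state is a dict: "time_s": time; "q": joint angles; "qvel": joint speeds; "joint_torque": joint torques, N m; "tool_pos": TCP position; "tcp_rot": TCP orientation; "wrist_force": force on the tool from outside, world axes, zero at the start; "wrist_torque": the same for the moment, N m; "gripper_width": opening from 0.0 (shut) to 1.0 (fully open); "grip_force": force on a finger pad.
Only numpy, scipy, OpenCV 4.12 (cv2) and the standard library are available. Lean on these libraries where they do the work, as an engineer would, in place of code of your own. Each camera call takes 0.05 s, during which the arm holds its last target. There are 200 camera calls.

## Task

Pick up the loose rail hook (the one with two white glide discs), feed its discs into the open end of the drying rack's channel rail and slide it along with a light hand, giving way where the rail runs out of true and never forcing it, until it rests right against the closed end. Let go and leave it hanging there; do not disturb the other things on the bench.

Things in the scene. Friction and masses are not known exactly. Their poses are not given: they have to be found in the camera images.
- rack: Drying rack, fixed: 200 x 400 x 22 mm drip tray, two posts, and a 340 mm aluminium C-channel rail. Origin: centre of the tray's underside. Rail runs along y, open end y = -170, end plate's inner face y = +170 mm; its slot faces -x; x -10.5 to +10.5 mm; axis about z = 190 mm; no part is above 214 mm. It is bolted fast, but not true: see rail_closed_end.
- rail_mouth (a point): Middle of the rail's open end, where the middle of the hook's discs enters (rack 2.25, -170, 190 mm); axes as the rack. Channel: outside 41 mm high; inside 36 mm high and, behind the two lips, 11.5 mm deep (x +-5.75 mm about this point). The slot is 22 mm high, the lips turn 7 mm inward. The discs' play in it is 1.5 mm each way, up and down and in x.
- rail_closed_end (a point): Middle of the rail's closed end if it were level and straight (rack 2.25, +170, 190 mm; on the closing plate's inner face). The rail was hung by eye from its bolt at rack y = -155 mm and is out of true: out of level by up to 0.06 rad, skewed sideways by up to 0.03 rad; so it may really end 20 mm off in height, 10 mm to a side. No measured pose shows this: feel or see it. It does not move.
- rail_hook: Loose aluminium hook, 0.10-0.19 kg, standing on the bench as it will hang: two white glide discs (33 mm diameter, 8.5 mm thick, axes along x) at y = +-18 mm, 69 mm long in all; towards -x a neck, a 50 x 36 mm face plate (x -20 to -24 mm), then a J of 40 mm wide strip. Origin: underside, midway between the discs, whose axes are at z = 16.5 mm. In the rail its axes point about as the rack's.
- disc_mid (a point): Point on the rail hook midway between its two discs, on the line of their centres (x = 0, y = 0, z = 16.5 mm in the hook). In the rail it runs along the rail's axis; the discs touch the closed end plate when it is 34.5 mm short of the plate. Axes as the hook.
- hook_grip (a point): Good place to pinch the rail hook, across its x: in the J's upturned lip, a plate 8 mm thick (x -70 to -78 mm), 40 mm wide in y and 68 mm high; this point is x = -74, y = 0, z = 46 mm in the hook. Between lip and face plate 46 mm are clear above the J's 6 mm thick sole. Axes as the hook. Let go in the rail, the hook slowly droops 7 degrees forward.
- wall_hook: Bystander: a loose hook of the same strip on a 50 x 70 mm flat plate, without discs, standing on the bench. Not wanted here; leave it alone. Origin: underside of the plate's back face.
- mix_cup: Bystander: white mixing cup, 68 mm wide, 75 mm high. Origin: centre of its underside.
- chip_brush: Bystander: flat brush lying on the bench. Origin: centre of its underside.
- release_tin: Bystander: tin, 60 mm wide, 85 mm high. Origin: centre of its underside.
There are look-alikes about, which are no part of the job. Leave any orange look-alike of the rail_hook alone.

How it is judged:
By the outcome, as a careful person would: the job done as asked, in the order asked, and still so for the second after the job is handed in, with the robot touching nothing.
It also fails if it takes over 72 s, if anything falls off the work surface, if the arm or the gripper's body presses on something with over 40 N, if the wrist force passes 120 N, or if a joint passes its speed limit or range.

## Working session

There is one attempt and no reset: what is moved stays moved. The work goes in short steps, Python scripts to look and compute and a tool call to move; the robot and the scene stay as the last step left them, time stands still between calls to the robot, and variables do not carry over. Pictures are saved under pics/ and viewed, at most 10 in all, crops included, and the job is handed in when it is done.

Besides the shell and the picture viewer there is one more tool, called as name([rows], argument=value, ...), one row to a line, values as JSON. move_arm: Moves the arm, as the interface text tells. Its arguments: {"type":"object","properties":{"rows":{"type":"array","items":{"type":"array","items":{"type":"number"}}}},"required":["rows"]}

```bash
ls; mkdir -p pics
cat > h.py <<'E'
import numpy as np, cv2
from workcell import status, viewer, ctrl
from scipy.spatial.transform import Rotation as R
def pose():
    s=status.state(); T=np.eye(4); T[:3,:3]=R.from_euler('xyz',s['tcp_rot']).as_matrix(); T[:3,3]=s['tool_pos']; return T
def snap(name,fn):
    T=pose(); im=viewer.camera(name); cv2.imwrite('pics/'+fn,im[:,:,::-1]); np.save('pics/'+fn+'.npy',T); return im
def cam(name,T=None):
    p=viewer.camera_params(name)
    W=np.array(p['world_from_camera']) if 'world_from_camera' in p else T@np.array(p['mount'])
    return p,W
def ray(name,uv,T=None):
    p,W=cam(name,T); d=np.array([(uv[0]-p['cx'])/p['fx'],(uv[1]-p['cy'])/p['fy']]); s=d.copy()
    for _ in range(20): s=d/(1+p['k1']*(s@s))
    v=W[:3,:3]@np.array([s[0],s[1],1]); return W[:3,3],v/np.linalg.norm(v)
def onz(name,uv,z,T=None):
    o,v=ray(name,uv,T); return o+v*(z-o[2])/v[2]
def proj(name,P,T=None):
    p,W=cam(name,T); c=W[:3,:3].T@(np.array(P)-W[:3,3]); s=c[:2]/c[2]; s=s*(1+p['k1']*(s@s)); return np.array([s[0]*p['fx']+p['cx'],s[1]*p['fy']+p['cy']])
def tri(rays):
    A=sum(np.eye(3)-np.outer(v,v) for o,v in rays); b=sum((np.eye(3)-np.outer(v,v))@o for o,v in rays); X=np.linalg.solve(A,b)
    return X,[np.linalg.norm(np.cross(X-o,v)) for o,v in rays]
E
python3 - <<'E'
from h import *
print(status.state(), ctrl.tcp_to_tips)
for n in('top','side'):
    snap(n,n+'1.png'); print(n,viewer.camera_params(n))
snap('wrist','wrist1.png'); print(viewer.camera_params('wrist'))
E
```

```text
pics
{'time_s': 0.0, 'q': array([-1.30816475,  0.33394733,  0.03987285,  1.46628382, -0.01340472,
        1.34332605, -0.05850172]), 'qvel': array([ 0.00066484,  0.00110059, -0.00095444, -0.0001023 ,  0.00035158,
       -0.00019235,  0.00046645]), 'joint_torque': array([ 1.14252714e-05, -6.56370521e+01,  1.33447520e+00, -4.03798592e+01,
       -5.99409174e-02,  4.46455227e-02,  1.23057566e-04]), 'tool_pos': array([0.2299571 , 0.60748216, 0.24362957]), 'tcp_rot': array([-3.13989778e+00,  1.11271977e-04,  2.77974189e+00]), 'wrist_force': array([-0.18727859, -0.31935899,  0.33839958]), 'wrist_torque': array([ 0.00239286, -0.04210747,  0.01950212]), 'grip_force': 0.0, 'gripper_width': 0.9977946631683904} 0.022
top {'fx': 481.73727213215153, 'fy': 481.73727213215153, 'cx': 307.7305370284904, 'cy': 232.87317887803272, 'k1': -0.02241879134338599, 'world_from_camera': array([[-0.01038438, -0.98149691,  0.1911962 ,  0.36863717],
       [-0.99984798,  0.01287001,  0.01176316, -0.0497795 ],
       [-0.01400621, -0.19104498, -0.98148135,  1.18272334],
       [ 0.        ,  0.        ,  0.       
[... 202 characters left out ...]
0826,  0.1951656 ,  0.26067008],
       [-0.28581052, -0.72218996,  0.62988412, -1.06731132],
       [ 0.00929565, -0.65936121, -0.75176884,  1.317032  ],
       [ 0.        ,  0.        ,  0.        ,  1.        ]])}
{'fx': 418.81755171844827, 'fy': 418.81755171844827, 'cx': 320.2797861151858, 'cy': 232.35577179207306, 'k1': -0.07074733922508926, 'mount': array([[-4.72732236e-04, -9.54344916e-01, -2.98706474e-01,
         8.15909087e-02],
       [ 9.99999880e-01, -4.12324022e-04, -2.65253190e-04,
        -5.91344999e-04],
       [ 1.29979179e-04, -2.98706563e-01,  9.54344996e-01,
        -1.39216823e-01],
       [ 0.00000000e+00,  0.00000000e+00,  0.00000000e+00,
         1.00000000e+00]])}
```

View pics/top1.png

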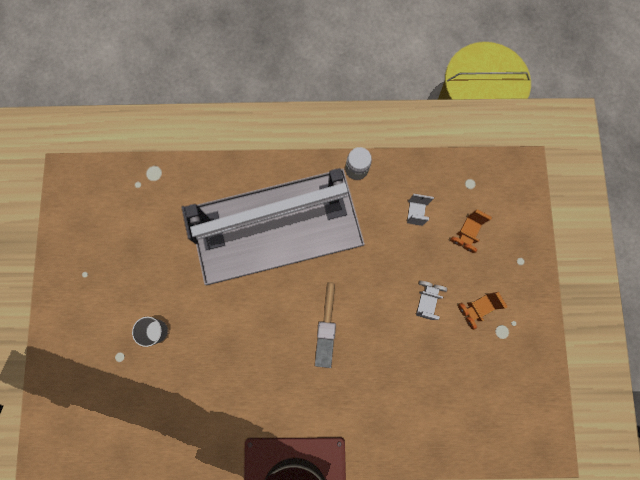

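View pics/side1.png

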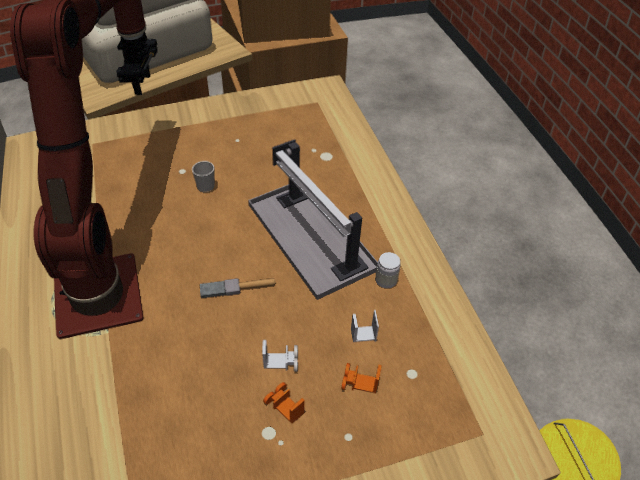

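The top view shows the white hook at about (430,300), with its discs at (425–440,287) and its lip at about (428,316). The rail runs from (345,190), the open end, to (195,228), the closed end. The side view shows the hook at (280,357) and the rail from (348,225) to (280,155). Next I'll zoom in for feature pixels.

Run:
```python
from h import *
t=cv2.imread('pics/top1.png'); s=cv2.imread('pics/side1.png')
c=lambda im,x,y,w,h,k:cv2.resize(im[y:y+h,x:x+w],None,fx=k,fy=k,interpolation=cv2.INTER_CUBIC)
a=np.hstack([c(t,400,275,50,50,5),c(s,250,335,60,50,5),c(s,330,195,50,50,5)])
b=c(t,170,160,200,87,4); d=np.vstack([a,b[:,:800]]); print(d.shape)
cv2.imwrite('pics/m1.png',d)
```

```text
(598, 800, 3)
```

View pics/m1.png

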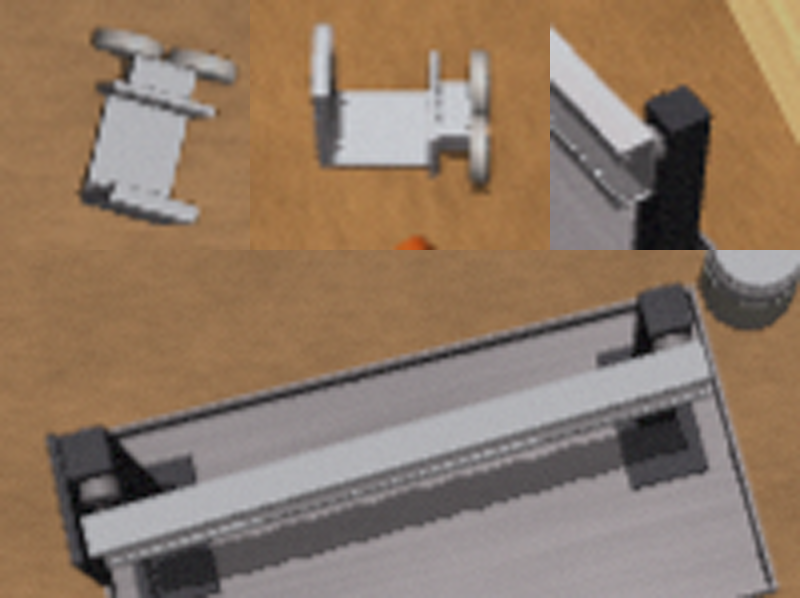

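The mosaic gives these pixels:
- Lip top, top view: (423,312.6) to (439.6,317.4).
- Disc tops, top view: (425.6,282.6) and (441,287.4).
- Rail top, open end: (346.2,183) and (347.8,192).
- Rail top, closed end: (190.8,227.5) and (193.8,236.8).
- Open end's top front corner, side view: (345.6,226).

Run:
```python
from h import *
np.set_printoptions(precision=4,suppress=True)
a,b=[onz('top',u,.068) for u in((423,312.6),(439.6,317.4))]
c,d=[onz('top',u,.031) for u in((425.6,282.6),(441,287.4))]
print('lip',a,b,'discs',c,d)
for p,q in((a,b),(c,d)): e=p-q; print('yaw',np.arctan2(-e[0],e[1]), np.linalg.norm(e))
l=(a+b)/2; k=(c+d)/2; e=k-l; print('x axis yaw',np.arctan2(e[1],e[0]),np.linalg.norm(e[:2]))
# side: lip top ends at crop2 (320,25),(322,95)
for u in((250+(320-250)/5,335+25/5),(250+(322-250)/5,335+95/5)): print('side lip',onz('side',u,.068))
o1,o2,c1,c2=[onz('top',u,.2105) for u in((346.2,183),(347.8,192),(190.8,227.5),(193.8,236.8))]
print('rail open',o1,o2,'closed',c1,c2)
e=(c1+c2-o1-o2); print('rail yaw',np.arctan2(-e[0],e[1]),np.linalg.norm(e)/2)
f,g=[onz('top',u,.022) for u in((343,169.5),(363,245))]; e=f-g; print('tray right edge',f,g,'yaw',np.arctan2(e[1],e[0]),np.linalg.norm(e))
print(tri([ray('top',(347.8,192)),ray('side',(345.6,226))]),tri([ray('top',(346.2,183)),ray('side',(351,222.6))]))
s=cv2.imread('pics/side1.png');t=cv2.imread('pics/top1.png')
z=lambda im,x,y,w,h,k:cv2.resize(im[y:y+h,x:x+w],None,fx=k,fy=k,interpolation=cv2.INTER_CUBIC)
cv2.imwrite('pics/m2.png',np.hstack([z(s,260,130,50,60,8),z(t,175,195,50,60,8)]))
```

```text
lip [ 0.3971 -0.2974  0.068 ] [ 0.3858 -0.3346  0.068 ] discs [ 0.4686 -0.3157  0.031 ] [ 0.4567 -0.3516  0.031 ]
yaw -0.2943263093321068 0.038851487173737445
yaw -0.3187743272385459 0.03788458732019234
x axis yaw -0.24328505122017294 0.07332653757329738
side lip [ 0.3949 -0.2955  0.068 ]
side lip [ 0.3864 -0.333   0.068 ]
rail open [ 0.6635 -0.1199  0.2105] [ 0.6439 -0.1227  0.2105] closed [0.5725 0.2039 0.2105] [0.5529 0.1969 0.2105]
rail yaw 0.27567292647849323 0.33435669731123235
tray right edge [ 0.7561 -0.1264  0.022 ] [ 0.5628 -0.1704  0.022 ] yaw 0.22395972105451173 0.1982572207696585
(array([ 0.647 , -0.1231,  0.2091]), [np.float64(0.0025741879211093285), np.float64(0.002574187921109282)]) (array([ 0.6635, -0.1197,  0.2137]), [np.float64(0.0009119481344467431), np.float64(0.0009119481344465783)])
```

View pics/m2.png

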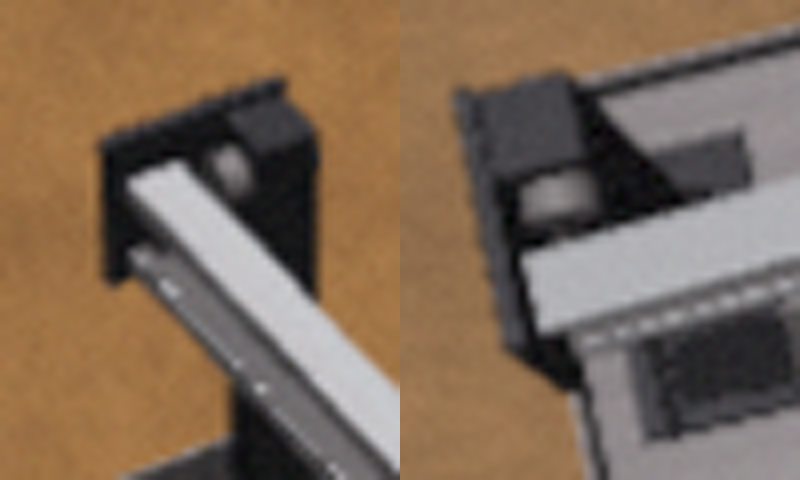

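The closed end's top corners are at (276.3,152.9) front and (282.3,150) back in the side view. In the top view they are at (192.5,236.3) and (190.6,227.3).

Run:
```python
from h import *
np.set_printoptions(precision=4,suppress=True)
F=tri([ray('top',(192.5,236.3)),ray('side',(276.3,152.9))]);B=tri([ray('top',(190.6,227.3)),ray('side',(282.3,150))])
print(F,B)
c=(F[0]+B[0])/2; o=np.array([.6545,-.1213,.2105]); e=c-o; print('yaw',np.arctan2(-e[0],e[1]),'slope',e[2]/np.hypot(*e[:2]),np.linalg.norm(e))
h=pose(); print(h[:3,:3])
```

```text
(array([0.5584, 0.2037, 0.1944]), [np.float64(0.0013478473503452364), np.float64(0.0013478473503450437)]) (array([0.5769, 0.2077, 0.1974]), [np.float64(0.0011633930807907567), np.float64(0.0011633930807908313)])
yaw 0.25959498670108955 slope -0.043173627229155416 0.3386813766864891
[[-0.9353  0.354  -0.0003]
 [ 0.354   0.9353 -0.0012]
 [-0.0001 -0.0013 -1.    ]]
```

```bash
cat >> h.py <<'E'
def Rt(yaw,pitch=0.,roll=0.):
    # tool orientation whose carried hook has x at 'yaw' (tool y=hook x, tool x=hook y, tool z=down); roll about hook x
    H=R.from_euler('ZYX',[yaw,pitch,roll]).as_matrix(); return H@np.array([[0,1,0],[1,0,0],[0,0,-1.]])
def rel(T0,p,Rm):
    w=R.from_matrix(T0[:3,:3].T@Rm).as_rotvec(); t=T0[:3,:3].T@(np.array(p)-T0[:3,3]); return np.round(w,3),np.round(t,4)
def mk(p,Rm):
    T=np.eye(4);T[:3,:3]=Rm;T[:3,3]=p;return T
E
python3 - <<'E'
from h import *
A=pose(); P=[(.40,.42,.30),(.49,.05,.31),(.43,-.25,.27),(.391,-.315,.20)]; Y=[.8,.1,-.28,-.28]
for p,y in zip(P,Y):
    r=Rt(y); print(rel(A,p,r)); A=mk(p,r)
E
```

```text
(array([-0.001,  0.   ,  0.409]), array([-0.2254, -0.1153, -0.056 ]))
(array([0. , 0. , 0.7]), array([-0.3223, -0.2027, -0.01  ]))
(array([0.  , 0.  , 0.38]), array([-0.2925, -0.0897,  0.04  ]))
(array([0., 0., 0.]), array([-0.0732, -0.0195,  0.07  ]))
```

move_arm([
  [0,0,0.04,-0.022,-0.011,-0.006,1],
  [0,0,0.08,-0.045,-0.023,-0.012,1],
  [0,0,0.12,-0.068,-0.034,-0.018,1],
  [0,0,0.16,-0.09,-0.046,-0.024,1],
  [0,0,0.2,-0.113,-0.058,-0.028,1],
  [0,0,0.25,-0.135,-0.07,-0.034,1],
  [0,0,0.29,-0.158,-0.08,-0.04,1],
  [0,0,0.33,-0.18,-0.092,-0.045,0.5],
  [0,0,0.37,-0.203,-0.104,-0.05,0],
  [0,0,0.41,-0.225,-0.115,-0.056,-0.22],
])

```text
time_s: 0.98
tool_pos: [0.4015, 0.4184, 0.301]
tcp_rot: [-3.141, 0.0, 2.365]
wrist_force: [0.4, -0.0, 0.1]
gripper_width: 0.855
grip_force: 0.0
```

move_arm([
  [0,0,0.07,-0.032,-0.02,-0.001,-0.22],
  [0,0,0.14,-0.064,-0.04,-0.002,-0.22],
  [0,0,0.21,-0.097,-0.06,-0.003,-0.22],
  [0,0,0.28,-0.129,-0.08,-0.004,-0.22],
  [0,0,0.35,-0.161,-0.1,-0.005,-0.22],
  [0,0,0.42,-0.193,-0.12,-0.006,-0.22],
  [0,0,0.49,-0.226,-0.14,-0.007,-0.22],
  [0,0,0.56,-0.258,-0.16,-0.008,-0.22],
  [0,0,0.63,-0.29,-0.18,-0.009,-0.22],
  [0,0,0.7,-0.322,-0.203,-0.01,-0.22],
])

```text
time_s: 1.82
tool_pos: [0.4893, 0.048, 0.311]
tcp_rot: [3.141, -0.0, 1.665]
wrist_force: [0.2, 0.5, 0.2]
gripper_width: 0.391
grip_force: 0.0
```

move_arm([
  [0,0,0.04,-0.03,-0.009,0.004,-0.22],
  [0,0,0.08,-0.06,-0.018,0.008,-0.22],
  [0,0,0.12,-0.09,-0.027,0.012,-0.22],
  [0,0,0.16,-0.12,-0.036,0.016,-0.22],
  [0,0,0.2,-0.15,-0.045,0.02,-0.22],
  [0,0,0.24,-0.18,-0.054,0.024,-0.22],
  [0,0,0.28,-0.21,-0.063,0.028,-0.22],
  [0,0,0.32,-0.24,-0.072,0.032,-0.22],
  [0,0,0.36,-0.27,-0.081,0.036,-0.22],
  [0,0,0.38,-0.292,-0.09,0.04,-0.22],
])

```text
time_s: 2.65
tool_pos: [0.4269, -0.2524, 0.2709]
tcp_rot: [3.141, 0.0, 1.284]
wrist_force: [1.1, -0.7, -0.4]
gripper_width: 0.39
grip_force: 0.0
```

move_arm([
  [0,0,0,-0.01,-0.003,0.01,-0.22],
  [0,0,0,-0.02,-0.006,0.02,-0.22],
  [0,0,0,-0.03,-0.009,0.03,-0.22],
  [0,0,0,-0.045,-0.012,0.045,-0.22],
  [0,0,0,-0.06,-0.016,0.06,-0.22],
  [0,0,0,-0.073,-0.02,0.07,-0.22],
  [0,0,0,-0.073,-0.02,0.07,-0.22],
  [0,0,0,-0.073,-0.02,0.07,-0.22],
  [0,0,0,-0.073,-0.02,0.07,-0.22],
  [0,0,0,-0.073,-0.02,0.07,-0.22],
])

```text
time_s: 3.48
tool_pos: [0.3896, -0.3131, 0.2013]
tcp_rot: [3.14, -0.0, 1.29]
wrist_force: [-0.3, -0.7, 0.2]
gripper_width: 0.387
grip_force: 0.0
```

Run:
```python
from h import *
print(status.state()); snap('wrist','w2.png'); print(rel(pose(),(.391,-.315,.2),Rt(-.28)))
```

```text
{'time_s': 3.4833, 'q': array([-0.36884499,  0.04629424,  1.00141184,  1.91911081, -0.04248704,
        1.19684132,  0.36721898]), 'qvel': array([-4.75919466e-03, -1.60950818e-03, -9.89527795e-05,  1.39945568e-03,
        7.64260543e-04, -1.65113627e-03,  4.51083978e-03]), 'joint_torque': array([ 4.55868160e-01, -2.17093277e+01,  1.89520441e+00, -3.83707738e+01,
       -4.26182451e-03,  7.86908576e-02, -1.22115397e-02]), 'tool_pos': array([ 0.38959998, -0.31311793,  0.20133005]), 'tcp_rot': array([ 3.14048220e+00, -1.91874670e-04,  1.29044515e+00]), 'wrist_force': array([-0.33273163, -0.72515451,  0.24133092]), 'wrist_torque': array([-0.17489561,  0.09135759,  0.01369502]), 'grip_force': 0.0, 'gripper_width': 0.3866105021195285}
(array([ 0.001, -0.   , -0.   ]), array([-0.0015,  0.0019,  0.0012]))
```

View pics/w2.png

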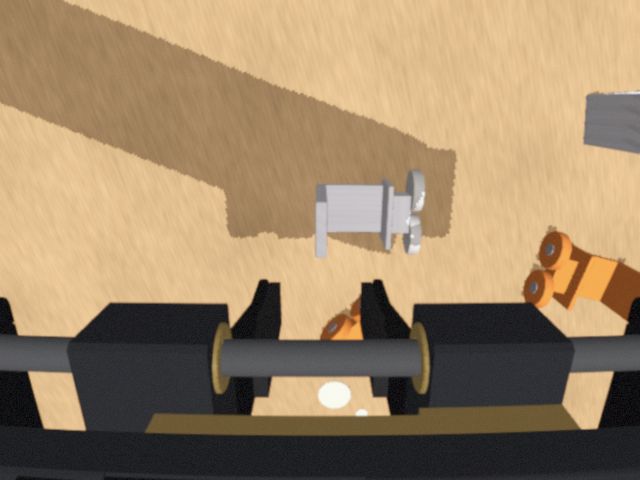

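The wrist view shows the hook square to the jaws. The top of the lip is at columns 316–326, with its near (-y) end at row 256. The sole spans rows 185–233, and the disc tops are at (416,172) and (414,250).

Run:
```python
from h import *
np.set_printoptions(precision=4,suppress=True)
T=np.load('pics/w2.png.npy'); Ti=np.linalg.inv(T)
im=cv2.imread('pics/w2.png'); 
def tl(u,z): p=onz('wrist',u,z,T); return (Ti@np.r_[p,1])[:3]
for n,u,z in(('lip -y L',(316,256),.068),('lip -y R',(327,256),.068),('sole -y',(355,233),.006),('sole +y',(355,185.5),.006),('plate L',(383,180),.035),('lipTop L',(316.5,210),.068),('lipTop R',(326.5,210),.068)): print(n,tl(u,z))
g=cv2.cvtColor(im,cv2.COLOR_BGR2GRAY); 
for r in (195,215,240,250): print(r,g[r,310:334])
print(g[175:265,321])
```

```text
lip -y L [-0.0207 -0.0022  0.1333]
lip -y R [-0.0207  0.0054  0.1333]
sole -y [-0.0234  0.0299  0.1954]
sole +y [0.0169 0.029  0.1954]
plate L [0.0266 0.0471 0.1664]
lipTop L [ 0.0122 -0.0018  0.1333]
lipTop R [0.0122 0.0049 0.1333]
195 [144 142 141 145 146 141 131 128 129 128 127 128 126 126 126 134 161 185
 196 196 197 196 197 197]
215 [144 145 146 146 147 158 184 196 198 198 199 199 200 200 200 197 187 180
 190 193 193 193 193 193]
240 [202 202 201 200 195 179 184 195 195 195 196 196 196 196 195 194 189 190
 201 204 203 203 202 197]
250 [197 199 203 203 191 177 183 191 193 194 194 195 197 199 198 197 195 200
 198 199 199 201 202 203]
[141 136 136 138 138 139 143 143 142 131 127 129 128 127 126 126 126 127
 128 125 128 123 126 126 124 128 139 168 189 196 197 196 196 197 196 198
 199 199 200 200 199 199 197 197 197 196 196 196 196 198 197 198 200 199
 199 197 198 196 195 196 195 196 195 194 195 196 196 196 198 197 197 199
 198 197 196 195 196 194 195 194 195 193 192 197 200 200 203 203 205 203]
```

move_arm([
  [0,0,0,0,0.001,0.02,-0.22],
  [0,0,0,-0.001,0.0015,0.04,-0.22],
  [0,0,0,-0.001,0.0015,0.06,-0.22],
  [0,0,0,-0.001,0.0015,0.08,-0.22],
  [0,0,0,-0.001,0.0015,0.1,-0.22],
  [0,0,0,-0.001,0.0015,0.12,-0.22],
  [0,0,0,-0.001,0.0015,0.135,-0.22],
  [0,0,0,-0.001,0.0015,0.145,-0.22],
  [0,0,0,-0.001,0.0015,0.151,-0.22],
  [0,0,0,-0.001,0.0015,0.151,-0.22],
])

```text
time_s: 4.37
tool_pos: [0.39, -0.3144, 0.049]
tcp_rot: [-3.141, -0.0, 1.29]
wrist_force: [0.4, 0.4, -0.1]
gripper_width: 0.388
grip_force: 0.0
```

move_arm([
  [0,0,0,0,0,0,-0.4],
  [0,0,0,0,0,0,-0.6],
  [0,0,0,0,0,0,-0.8],
  [0,0,0,0,0,0,-1],
  [0,0,0,0,0,0,-1],
  [0,0,0,0,0,0,-1],
  [0,0,0,0,0,0,-1],
  [0,0,0,0,0,0,-1],
  [0,0,0,0,0,0,-1],
  [0,0,0,0,0,0,-1],
])

```text
time_s: 5.2
tool_pos: [0.3903, -0.3149, 0.05]
tcp_rot: [3.141, -0.0, 1.29]
wrist_force: [-1.1, 2.3, 6.5]
gripper_width: 0.086
grip_force: 30.0
```

move_arm([
  [0,0,0,0,0,-0.01,-1],
  [0,0,0,0,0,-0.03,-1],
  [0,0,0,0,0,-0.05,-1],
  [0,0,0,0,0,-0.08,-1],
  [0,0,0,0,0,-0.11,-1],
  [0,0,0,0,0,-0.14,-1],
  [0,0,0,0,0,-0.16,-1],
  [0,0,0,0,0,-0.175,-1],
  [0,0,0,0,0,-0.175,-1],
  [0,0,0,0,0,-0.175,-1],
])

```text
time_s: 6.03
tool_pos: [0.3901, -0.3148, 0.2249]
tcp_rot: [3.14, -0.001, 1.29]
wrist_force: [-0.5, -0.1, -2.0]
gripper_width: 0.086
grip_force: 30.0
```

Run:
```python
from h import *
s=status.state();print(s['wrist_force'],s['wrist_torque']); a=snap('wrist','w3.png'); 
T=pose();np.set_printoptions(precision=4,suppress=True);print(T)
for n in('side','top'): snap(n,n+'3.png')
```

```text
[-0.54972361 -0.09653262 -2.01379077] [-0.07429948  0.07314874  0.04943744]
[[ 0.2773  0.9608 -0.0002  0.3896]
 [ 0.9608 -0.2773  0.0006 -0.3145]
 [ 0.0006 -0.0003 -1.      0.224 ]
 [ 0.      0.      0.      1.    ]]
```

View pics/w3.png

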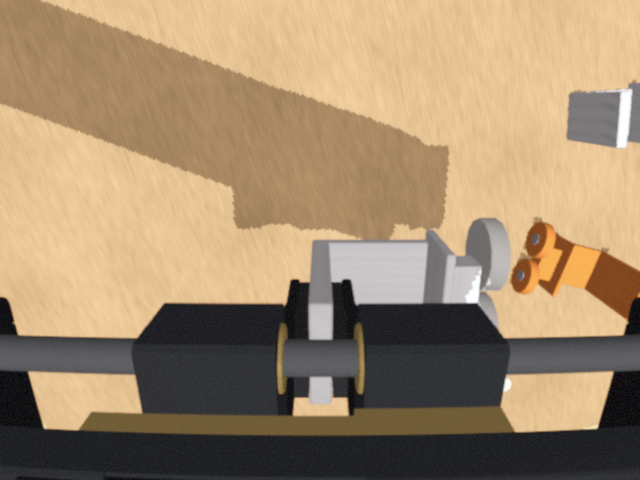

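The hook is gripped square: the lip is between the pads at columns 310–330 and the near disc is at (488,255). Next I'll compute a staging pose in front of the rail mouth.

```bash
cat >> h.py <<'E'
G=np.array([0,.074,.033])  # disc_mid in tool
def tcp_for(D,Rm): return np.array(D)-Rm@G
M=np.array([.6567,-.1207,.1906]); YAW=.265; SL=-.043
def dirs(): H=R.from_euler('ZYX',[YAW,0,SL]).as_matrix(); return H[:,0],H[:,1]
E
python3 - <<'E'
from h import *
r=Rt(YAW,0,SL); ex,ey=dirs(); A=pose()
for g in(.05,): p=tcp_for(M-ey*(.0345+g),r); print(p,rel(A,p,r))
E
```

```text
[ 0.6070225  -0.22018718  0.22720188] (array([-0.014, -0.042, -0.546]), array([ 0.151 ,  0.183 , -0.0041]))
```

move_arm([
  [0,0,0,0.015,0.018,-0.001,-1],
  [-0.001,-0.005,-0.07,0.03,0.036,-0.002,-1],
  [-0.003,-0.01,-0.14,0.045,0.055,-0.002,-1],
  [-0.005,-0.015,-0.21,0.06,0.073,-0.003,-1],
  [-0.007,-0.02,-0.28,0.075,0.091,-0.003,-1],
  [-0.009,-0.027,-0.35,0.09,0.11,-0.004,-1],
  [-0.011,-0.034,-0.42,0.105,0.128,-0.004,-1],
  [-0.012,-0.038,-0.49,0.12,0.146,-0.004,-1],
  [-0.014,-0.042,-0.546,0.135,0.165,-0.004,-1],
  [-0.014,-0.042,-0.546,0.151,0.183,-0.004,-1],
])

```text
time_s: 7.02
tool_pos: [0.608, -0.22, 0.2266]
tcp_rot: [-3.141, 0.043, 1.839]
wrist_force: [-0.8, -0.2, -0.6]
gripper_width: 0.092
grip_force: 30.0
```

move_arm([
  [0,0,0,0,0,0,-1],
  [0,0,0,0,0,0,-1],
  [0,0,0,0,0,0,-1],
  [0,0,0,0,0,0,-1],
  [0,0,0,0,0,0,-1],
  [0,0,0,0,0,0,-1],
  [0,0,0,0,0,0,-1],
  [0,0,0,0,0,0,-1],
  [0,0,0,0,0,0,-1],
  [0,0,0,0,0,0,-1],
])

```text
time_s: 7.85
tool_pos: [0.6077, -0.2205, 0.2286]
tcp_rot: [3.139, 0.044, 1.836]
wrist_force: [0.4, -1.1, -1.8]
gripper_width: 0.09
grip_force: 30.0
```

Run:
```python
from h import *
print(status.state()['wrist_force']); w=snap('wrist','w4.png'); s=snap('side','s4.png')
np.set_printoptions(precision=4,suppress=True); A=pose(); r=Rt(YAW,0,SL); ex,ey=dirs(); print(A,rel(A,tcp_for(M-ey*.0845,r),r))
c=cv2.resize(s[170:290,320:410],None,fx=5,fy=5,interpolation=cv2.INTER_CUBIC)
cv2.imwrite('pics/s4c.png',c[:,:,::-1])
```

```text
[ 0.43392853 -1.06324625 -1.75431683]
[[-0.2617  0.9651  0.0136  0.6077]
 [ 0.9642  0.262  -0.0416 -0.2205]
 [-0.0437  0.0022 -0.999   0.2286]
 [ 0.      0.      0.      1.    ]] (array([0.002, 0.001, 0.   ]), array([ 0.0005, -0.0005,  0.0014]))
```

View pics/w4.png

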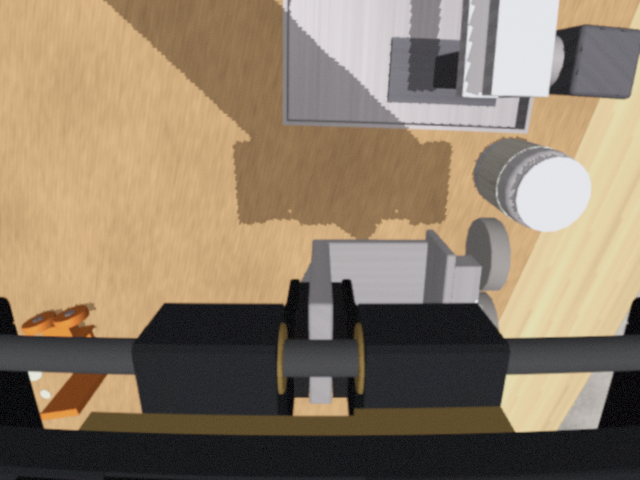

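View pics/s4c.png

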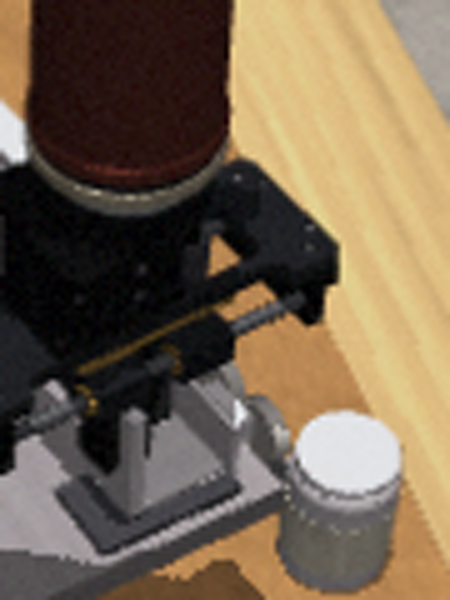

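The wrist view shows the rail's top face at its open end, from (493,94) to (549,96), with edges running up to (499,0) and (558,0). The leading disc top is at about (488,220). The side crop is hidden by the gripper, apart from the discs at (265,420) in the crop.

Run:
```python
from h import *
np.set_printoptions(precision=4,suppress=True)
T=np.load('pics/w4.png.npy'); Ti=np.linalg.inv(T); g=cv2.cvtColor(cv2.imread('pics/w4.png'),cv2.COLOR_BGR2GRAY).astype(int)
for r in(10,30,50,70,88):
    row=g[r,470:580]; d=np.diff(row); print(r,[(470+i+.5,d[i]) for i in np.argsort(-abs(d))[:6]])
print('cols',g[85:105,520],g[212:232,490])
def tl(u,z): p=onz('wrist',u,z,T); return p,(Ti@np.r_[p,1])[:3]
for u in((493,94),(549,96)): print(u,*tl(u,.2111))
for u in((499,0),(558,0)): print(u,*tl(u,.2111-.043*.05))
d=T@np.r_[G,1]; print('disc',d[:3])
# predicted pixels of leading disc features: top of disc front/back edges
for dy in(-.00425,.00425):
    print(proj('wrist',(T@np.r_[.018,.074+dy,.033-.0165,1])[:3],T),proj('wrist',(T@np.r_[.0345,.074+dy,.033,1])[:3],T))
```

```text
10 [(np.float64(498.5), np.int64(51)), (np.float64(497.5), np.int64(49)), (np.float64(488.5), np.int64(-39)), (np.float64(473.5), np.int64(-27)), (np.float64(489.5), np.int64(-26)), (np.float64(557.5), np.int64(-25))]
30 [(np.float64(496.5), np.int64(56)), (np.float64(555.5), np.int64(-50)), (np.float64(556.5), np.int64(-49)), (np.float64(495.5), np.int64(33)), (np.float64(487.5), np.int64(-31)), (np.float64(486.5), np.int64(-29))]
50 [(np.float64(494.5), np.int64(55)), (np.float64(495.5), np.int64(44)), (np.float64(563.5), np.int64(-44)), (np.float64(562.5), np.int64(-37)), (np.float64(564.5), np.int64(-37)), (np.float64(485.5), np.int64(-31))]
70 [(np.float64(492.5), np.int64(56)), (np.float64(560.5), np.int64(-48)), (np.float64(483.5), np.int64(-41)), (np.float64(559.5), np.int64(-36)), (np.float64(493.5), np.int64(35)), (np.float64(561.5), np.int64(-31))]
88 [(np.float64(549.5), np.int64(-74)), (np.float64(491.5), np.int64(59)), (np.float64(548.5), np.int64(-57)), (np.float64(490.5), np.int64(55)), (np.float64(482.5), np.int64(-31)), (np.float64(550.5), np.int64(-30))]
cols [229 230 230 229 229 229 229 229 230 225 200 153 111  94  86  79  75  72
  70  69] [177 177 176 176 171 145 111 104 110 112 118 121 125 125 129 130 133 137
 134 142]
(493, 94) [ 0.6448 -0.1233  0.2111] [0.0847 0.0613 0.014 ]
(549, 96) [ 0.6649 -0.118   0.2111] [0.0845 0.0821 0.0141]
(499, 0) [ 0.6362 -0.0935  0.2089] [0.1157 0.0608 0.0148]
(558, 0) [ 0.6562 -0.0872  0.209 ] [0.1166 0.0817 0.0148]
disc [ 0.6795 -0.2024  0.1958]
[492.0857 266.7989] [481.8887 216.7678]
[512.4348 266.6688] [501.1081 216.7956]
```

move_arm([
  [0,0,0,0.004,0,0.0005,-1],
  [0,0,0,0.009,0,0.001,-1],
  [0,0,0,0.014,0,0.0015,-1],
  [0,0,0,0.019,0,0.0015,-1],
  [0,0,0,0.024,0,0.0015,-1],
  [0,0,0,0.029,0,0.0015,-1],
  [0,0,0,0.034,0,0.0015,-1],
  [0,0,0,0.038,0,0.0015,-1],
  [0,0,0,0.04,0,0.0015,-1],
  [0,0,0,0.04,0,0.0015,-1],
])

```text
time_s: 8.78
tool_pos: [0.5973, -0.1812, 0.2253]
tcp_rot: [3.139, 0.043, 1.837]
wrist_force: [-0.4, 0.2, -1.7]
gripper_width: 0.09
grip_force: 30.0
```

Run:
```python
from h import *
np.set_printoptions(precision=4,suppress=True)
w=snap('wrist','w5.png'); T=pose(); Ti=np.linalg.inv(T); print(T)
c=cv2.resize(w[80:330,420:620],None,fx=2.4,fy=2.4,interpolation=cv2.INTER_CUBIC); cv2.imwrite('pics/w5c.png',c[:,:,::-1])
g=cv2.cvtColor(w,cv2.COLOR_RGB2GRAY).astype(int)
for r in(120,150,180,225,235,245,255,265,275):
    d=np.diff(g[r,440:600]); print(r,sorted([(440+i+.5,d[i]) for i in np.argsort(-abs(d))[:8]],key=lambda q:q[0]))
d=T@np.r_[G,1]; print('disc',d[:3], 'target', M-dirs()[1]*(.0345+.01))
```

```text
[[-0.262   0.965   0.0137  0.5973]
 [ 0.9641  0.2624 -0.0415 -0.1817]
 [-0.0437  0.0023 -0.999   0.2254]
 [ 0.      0.      0.      1.    ]]
120 [(np.float64(459.5), np.int64(24)), (np.float64(460.5), np.int64(51)), (np.float64(461.5), np.int64(32)), (np.float64(479.5), np.int64(-30)), (np.float64(480.5), np.int64(-27)), (np.float64(488.5), np.int64(36)), (np.float64(489.5), np.int64(52)), (np.float64(490.5), np.int64(25))]
150 [(np.float64(457.5), np.int64(49)), (np.float64(458.5), np.int64(47)), (np.float64(477.5), np.int64(-32)), (np.float64(485.5), np.int64(38)), (np.float64(486.5), np.int64(52)), (np.float64(542.5), np.int64(-25)), (np.float64(549.5), np.int64(-37)), (np.float64(550.5), np.int64(-47))]
180 [(np.float64(455.5), np.int64(30)), (np.float64(473.5), np.int64(-30)), (np.float64(474.5), np.int64(-31)), (np.float64(482.5), np.int64(55)), (np.float64(483.5), np.int64(44)), (np.float64(538.5), np.int64(-24)), (np.float64(545.5), np.int64(-38)), (np.float64(546.5), np.int64(-48))]
225 [(np.float64(442.5), np.int64(17)), (np.float64(468.5), np.int64(-26)), (np.float64(469.5
[... 995 characters left out ...]
at64(509.5), np.int64(29)), (np.float64(510.5), np.int64(27))]
265 [(np.float64(445.5), np.int64(27)), (np.float64(446.5), np.int64(20)), (np.float64(454.5), np.int64(-22)), (np.float64(455.5), np.int64(-17)), (np.float64(490.5), np.int64(25)), (np.float64(491.5), np.int64(17)), (np.float64(509.5), np.int64(23)), (np.float64(510.5), np.int64(29))]
275 [(np.float64(444.5), np.int64(28)), (np.float64(445.5), np.int64(18)), (np.float64(479.5), np.int64(-20)), (np.float64(480.5), np.int64(-40)), (np.float64(488.5), np.int64(25)), (np.float64(489.5), np.int64(19)), (np.float64(515.5), np.int64(24)), (np.float64(516.5), np.int64(19))]
disc [ 0.6691 -0.1637  0.1926] target [ 0.6683 -0.1636  0.1925]
```

View pics/w5c.png

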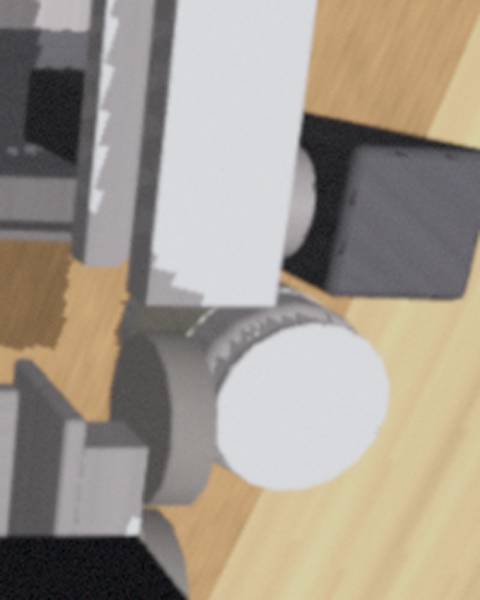

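The crop shows the leading disc (crop 110–215, 330–505) just short of the mouth, whose top edge is at crop row 305. The disc's rim spans columns 491–510 in the full image, which puts it within about 0.5 mm of the channel's centre line. Feeding in gently.

move_arm([
  [0,0,0,0.0015,0,0,-1],
  [0,0,0,0.003,0,0,-1],
  [0,0,0,0.0045,0,0,-1],
  [0,0,0,0.006,0,0,-1],
  [0,0,0,0.0075,0,0,-1],
  [0,0,0,0.009,0,0,-1],
  [0,0,0,0.0105,0,0,-1],
  [0,0,0,0.012,0,0,-1],
  [0,0,0,0.0135,0,0,-1],
  [0,0,0,0.015,0,0,-1],
])

```text
time_s: 9.67
tool_pos: [0.5933, -0.1673, 0.2247]
tcp_rot: [3.139, 0.044, 1.836]
wrist_force: [-0.3, 0.2, -1.1]
gripper_width: 0.091
grip_force: 30.0
```

```bash
cat >> h.py <<'E'
def rep():
    np.set_printoptions(precision=4,suppress=True)
    s=status.state(); T=pose(); Rm=T[:3,:3]; d=(T@np.r_[G,1])[:3]; ex,ey=dirs(); v=d-M
    # errors of disc mid from my rail estimate: along, sideways (ex), up
    print('t',round(s['time_s'],2),'force tool',Rm.T@s['wrist_force'],'torque tool',Rm.T@s['wrist_torque'],'along',round(v@ey,4),'side',round(v@ex,4),'up',round(v@np.cross(ex,ey),4),'w',round(s['gripper_width'],3),'z',round(d[2],4), 'rot',s['tcp_rot'])
E
python3 -c "from h import *;rep()"
```

```text
t 9.67 force tool [ 0.3184 -0.2459  1.0846] torque tool [0.0704 0.0115 0.0053] along -0.0299 side 0.0006 up -0.0 w 0.091 z 0.1919 rot [3.1395 0.0437 1.8358]
```

move_arm([
  [0,0,0,0.002,0,0,-1],
  [0,0,0,0.004,0,0,-1],
  [0,0,0,0.006,0,0,-1],
  [0,0,0,0.008,0,0,-1],
  [0,0,0,0.01,0,0,-1],
  [0,0,0,0.012,0,0,-1],
  [0,0,0,0.014,0,0,-1],
  [0,0,0,0.016,0,0,-1],
  [0,0,0,0.018,0,0,-1],
  [0,0,0,0.02,0,0,-1],
])

```text
time_s: 10.5
tool_pos: [0.588, -0.148, 0.2238]
tcp_rot: [3.14, 0.044, 1.836]
wrist_force: [-0.1, -0.6, -0.8]
gripper_width: 0.09
grip_force: 30.0
```

```bash
python3 -c "from h import *;rep()"
```

```text
t 10.5 force tool [-0.5254 -0.291   0.8081] torque tool [ 0.0968  0.0336 -0.0015] along -0.0098 side 0.0006 up -0.0001 w 0.09 z 0.1909 rot [3.1395 0.0436 1.8358]
```

move_arm([
  [0,0,0,0.002,0,0,-1],
  [0,0,0,0.004,0,0,-1],
  [0,0,0,0.006,0,0,-1],
  [0,0,0,0.008,0,0,-1],
  [0,0,0,0.01,0,0,-1],
  [0,0,0,0.012,0,0,-1],
  [0,0,0,0.014,0,0,-1],
  [0,0,0,0.016,0,0,-1],
  [0,0,0,0.018,0,0,-1],
  [0,0,0,0.02,0,0,-1],
])

```text
time_s: 11.33
tool_pos: [0.5828, -0.1288, 0.2229]
tcp_rot: [3.139, 0.044, 1.836]
wrist_force: [-0.4, 0.9, -2.0]
gripper_width: 0.087
grip_force: 30.0
```

```bash
python3 -c "from h import *;rep()"
```

```text
t 11.33 force tool [ 1.0552 -0.1711  1.9631] torque tool [ 0.0888 -0.0346 -0.0106] along 0.0102 side 0.0006 up -0.0001 w 0.087 z 0.1901 rot [3.1395 0.0437 1.8358]
```

move_arm([
  [0,0,0,0.0025,0,0,-1],
  [0,0,0,0.005,0,0,-1],
  [0,0,0,0.0075,0,0,-1],
  [0,0,0,0.01,0,0,-1],
  [0,0,0,0.0125,0,0,-1],
  [0,0,0,0.015,0,0,-1],
  [0,0,0,0.0175,0,0,-1],
  [0,0,0,0.02,0,0,-1],
  [0,0,0,0.0225,0,0,-1],
  [0,0,0,0.025,0,0,-1],
])

```text
time_s: 12.17
tool_pos: [0.5763, -0.1046, 0.2218]
tcp_rot: [3.139, 0.044, 1.836]
wrist_force: [-0.1, -0.1, -1.8]
gripper_width: 0.091
grip_force: 30.0
```

```bash
python3 -c "from h import *;rep()"
```

```text
t 12.17 force tool [ 0.0501 -0.1582  1.801 ] torque tool [ 0.1138  0.0357 -0.0284] along 0.0352 side 0.0007 up -0.0 w 0.091 z 0.189 rot [3.1394 0.0437 1.8359]
```

move_arm([
  [0,0,0,0.003,0,0,-1],
  [0,0,0,0.006,0,0,-1],
  [0,0,0,0.009,0,0,-1],
  [0,0,0,0.012,0,0,-1],
  [0,0,0,0.015,0,0,-1],
  [0,0,0,0.018,0,0,-1],
  [0,0,0,0.021,0,0,-1],
  [0,0,0,0.024,0,0,-1],
  [0,0,0,0.027,0,0,-1],
  [0,0,0,0.03,0,0,-1],
])

```text
time_s: 13.0
tool_pos: [0.5684, -0.0756, 0.2205]
tcp_rot: [3.139, 0.044, 1.836]
wrist_force: [0.2, 0.1, -1.4]
gripper_width: 0.09
grip_force: 30.0
```

Run:
```python
from h import *
rep(); w=snap('wrist','w6.png'); T=pose(); Ti=np.linalg.inv(T)
g=cv2.cvtColor(w,cv2.COLOR_RGB2GRAY).astype(int)
for r in(20,60,100,150,200):
    d=np.diff(g[r,440:600]); print(r,sorted([(440+i+.5,int(d[i])) for i in np.argsort(-abs(d))[:8]],key=lambda q:q[0]))
```

```text
t 13.0 force tool [0.0694 0.2287 1.3737] torque tool [ 0.151  -0.0022 -0.0002] along 0.0653 side 0.0006 up -0.0001 w 0.09 z 0.1877 rot [3.1395 0.0437 1.8358]
20 [(np.float64(462.5), -41), (np.float64(463.5), -33), (np.float64(468.5), 46), (np.float64(469.5), 52), (np.float64(489.5), -32), (np.float64(498.5), 28), (np.float64(499.5), 54), (np.float64(500.5), 34)]
60 [(np.float64(459.5), -40), (np.float64(460.5), -32), (np.float64(465.5), 43), (np.float64(466.5), 48), (np.float64(486.5), -31), (np.float64(495.5), 49), (np.float64(496.5), 52), (np.float64(554.5), -23)]
100 [(np.float64(456.5), -36), (np.float64(457.5), -32), (np.float64(462.5), 44), (np.float64(463.5), 32), (np.float64(482.5), -32), (np.float64(483.5), -28), (np.float64(491.5), 48), (np.float64(492.5), 50)]
150 [(np.float64(457.5), 21), (np.float64(458.5), 53), (np.float64(459.5), 28), (np.float64(477.5), -22), (np.float64(478.5), -27), (np.float64(486.5), 45), (np.float64(487.5), 47), (np.float64(543.5), -22)]
200 [(np.float64(453.5), 30), (np.float64(454.5), 28), (np.float64(472.5), -31), (np.float64(473.5), -30), (np.float64(481.5), 33), (np.float64(482.5), 28), (np.float64(535.5), -19), (np.float64(536.5), -19)]
```

View pics/w6.png

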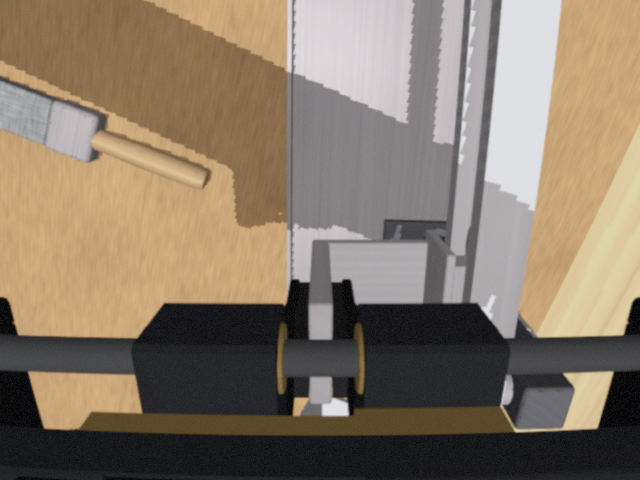

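The discs are hidden inside the channel and the rail's front edge sits at (487,150), about 0.4 mm to +y of the tool compared with before. So the hook is in, and a slight yaw correction of about 0.005 rad is due.

move_arm([
  [0,0,0,0.003,0,0,-1],
  [0,0,0.001,0.006,0.0001,0,-1],
  [0,0,0.002,0.009,0.0002,0,-1],
  [0,0,0.003,0.012,0.0003,0,-1],
  [0,0,0.004,0.015,0.0004,0,-1],
  [0,0,0.005,0.018,0.0004,0,-1],
  [0,0,0.005,0.021,0.0005,0,-1],
  [0,0,0.005,0.024,0.0005,0,-1],
  [0,0,0.005,0.027,0.0005,0,-1],
  [0,0,0.005,0.03,0.0005,0,-1],
])

```text
time_s: 13.88
tool_pos: [0.561, -0.0465, 0.2192]
tcp_rot: [3.139, 0.044, 1.831]
wrist_force: [0.2, 0.3, -1.4]
gripper_width: 0.091
grip_force: 30.0
```

```bash
python3 -c "from h import *;rep()"
```

```text
t 13.88 force tool [0.2573 0.2462 1.3549] torque tool [ 0.1483 -0.0317 -0.0306] along 0.0949 side 0.0011 up -0.0001 w 0.091 z 0.1864 rot [3.1393 0.0437 1.8308]
```

move_arm([
  [0,0,0,0.003,0,0,-1],
  [0,0,0,0.006,0,0,-1],
  [0,0,0,0.009,0,0,-1],
  [0,0,0,0.012,0,0,-1],
  [0,0,0,0.015,0,0,-1],
  [0,0,0,0.018,0,0,-1],
  [0,0,0,0.021,0,0,-1],
  [0,0,0,0.024,0,0,-1],
  [0,0,0,0.027,0,0,-1],
  [0,0,0,0.03,0,0,-1],
])

```text
time_s: 14.72
tool_pos: [0.5533, -0.0176, 0.2179]
tcp_rot: [3.139, 0.044, 1.831]
wrist_force: [0.0, -0.7, -1.2]
gripper_width: 0.089
grip_force: 30.0
```

Run:
```python
from h import *
rep(); w=snap('wrist','w7.png')
g=cv2.cvtColor(w,cv2.COLOR_RGB2GRAY).astype(int)
for r in(20,60,100,150,200):
    d=np.diff(g[r,440:600]); print(r,sorted([(440+i+.5,int(d[i])) for i in np.argsort(-abs(d))[:8]],key=lambda q:q[0]))
```

```text
t 14.72 force tool [-0.6269 -0.183   1.1867] torque tool [ 0.0963  0.015  -0.0083] along 0.1249 side 0.0013 up -0.0001 w 0.089 z 0.1851 rot [3.1393 0.0436 1.8308]
20 [(np.float64(459.5), -34), (np.float64(460.5), -44), (np.float64(465.5), 40), (np.float64(466.5), 57), (np.float64(467.5), 28), (np.float64(487.5), -31), (np.float64(495.5), 35), (np.float64(496.5), 52)]
60 [(np.float64(457.5), -49), (np.float64(458.5), -27), (np.float64(462.5), 29), (np.float64(463.5), 56), (np.float64(464.5), 32), (np.float64(483.5), -39), (np.float64(492.5), 49), (np.float64(493.5), 47)]
100 [(np.float64(454.5), -51), (np.float64(455.5), -27), (np.float64(460.5), 47), (np.float64(480.5), -38), (np.float64(488.5), 39), (np.float64(489.5), 54), (np.float64(490.5), 24), (np.float64(546.5), -26)]
150 [(np.float64(455.5), 27), (np.float64(456.5), 55), (np.float64(457.5), 27), (np.float64(475.5), -32), (np.float64(476.5), -26), (np.float64(483.5), 33), (np.float64(484.5), 56), (np.float64(485.5), 27)]
200 [(np.float64(446.5), -17), (np.float64(452.5), 32), (np.float64(453.5), 25), (np.float64(470.5), -30), (np.float64(471.5), -31), (np.float64(478.5), 18), (np.float64(479.5), 40), (np.float64(480.5), 22)]
```

move_arm([
  [0,0,0,0.003,0,0,-1],
  [0,0,-0.001,0.006,-0.0001,0,-1],
  [0,0,-0.002,0.009,-0.0002,0,-1],
  [0,0,-0.003,0.012,-0.0003,0,-1],
  [0,0,-0.003,0.015,-0.0004,0,-1],
  [0,0,-0.003,0.018,-0.0005,0,-1],
  [0,0,-0.003,0.021,-0.0005,0,-1],
  [0,0,-0.003,0.024,-0.0006,0,-1],
  [0,0,-0.003,0.027,-0.0006,0,-1],
  [0,0,-0.003,0.03,-0.0006,0,-1],
])

```text
time_s: 15.6
tool_pos: [0.545, 0.0111, 0.2165]
tcp_rot: [3.14, 0.044, 1.834]
wrist_force: [0.9, -0.0, -2.4]
gripper_width: 0.088
grip_force: 30.0
```

```bash
python3 -c "from h import *;rep()"
```

```text
t 15.6 force tool [-0.1566  0.9053  2.4602] torque tool [ 0.2061 -0.1603 -0.0449] along 0.1551 side 0.0008 up -0.0002 w 0.088 z 0.1837 rot [3.1395 0.0437 1.8337]
```

move_arm([
  [0,-0.001,0,0.001,0,0.0004,-1],
  [0,-0.002,0,0.003,0,0.0006,-1],
  [0,-0.003,0,0.006,0,0.0007,-1],
  [0,-0.003,0,0.009,0,0.0008,-1],
  [0,-0.003,0,0.012,0,0.0008,-1],
  [0,-0.003,0,0.014,0,0.0008,-1],
  [0,-0.003,0,0.016,0,0.0009,-1],
  [0,-0.003,0,0.018,0,0.0009,-1],
  [0,-0.003,0,0.02,0,0.001,-1],
  [0,-0.003,0,0.02,0,0.001,-1],
])

```text
time_s: 16.43
tool_pos: [0.5398, 0.0307, 0.2147]
tcp_rot: [3.139, 0.047, 1.834]
wrist_force: [-0.0, 0.1, -1.6]
gripper_width: 0.09
grip_force: 30.0
```

```bash
python3 -c "from h import *;rep()"
```

```text
t 16.43 force tool [ 0.1401 -0.023   1.5683] torque tool [0.098  0.0249 0.0009] along 0.1753 side 0.0009 up -0.0012 w 0.09 z 0.1819 rot [3.1395 0.0465 1.8343]
```

move_arm([
  [0,-0.001,0,0.003,0,0.0002,-1],
  [0,-0.002,0,0.006,0,0.0003,-1],
  [0,-0.003,0,0.009,0,0.0004,-1],
  [0,-0.003,0,0.012,0,0.0005,-1],
  [0,-0.003,0,0.015,0,0.0006,-1],
  [0,-0.003,0,0.018,0,0.0006,-1],
  [0,-0.003,0,0.021,0,0.0007,-1],
  [0,-0.003,0,0.024,0,0.0007,-1],
  [0,-0.003,0,0.027,0,0.0008,-1],
  [0,-0.003,0,0.03,0,0.0008,-1],
])

```text
time_s: 17.27
tool_pos: [0.532, 0.0594, 0.2125]
tcp_rot: [3.139, 0.05, 1.834]
wrist_force: [-0.2, 0.1, -2.2]
gripper_width: 0.089
grip_force: 30.0
```

Run:
```python
from h import *
rep(); w=snap('wrist','w8.png')
g=cv2.cvtColor(w,cv2.COLOR_RGB2GRAY).astype(int)
for r in(100,150,200):
    d=np.diff(g[r,440:600]); print(r,sorted([(440+i+.5,int(d[i])) for i in np.argsort(-abs(d))[:8]],key=lambda q:q[0]))
```

```text
t 17.27 force tool [ 0.2655 -0.2096  2.1839] torque tool [ 0.0718 -0.02    0.0165] along 0.2049 side 0.0009 up -0.0021 w 0.089 z 0.1797 rot [3.1394 0.0497 1.8338]
100 [(np.float64(457.5), -34), (np.float64(458.5), -31), (np.float64(463.5), 43), (np.float64(464.5), 51), (np.float64(465.5), 23), (np.float64(484.5), -37), (np.float64(493.5), 46), (np.float64(494.5), 50)]
150 [(np.float64(459.5), 31), (np.float64(460.5), 32), (np.float64(479.5), -39), (np.float64(480.5), -21), (np.float64(487.5), 24), (np.float64(488.5), 57), (np.float64(489.5), 39), (np.float64(545.5), -21)]
200 [(np.float64(454.5), 22), (np.float64(455.5), 31), (np.float64(456.5), 22), (np.float64(473.5), -28), (np.float64(474.5), -31), (np.float64(483.5), 34), (np.float64(537.5), -23), (np.float64(538.5), -22)]
```

move_arm([
  [0,0,0,0.003,0.0001,0,-1],
  [0,0,0,0.006,0.0002,0,-1],
  [0,0,0,0.009,0.0003,0,-1],
  [0,0,0,0.012,0.0004,0,-1],
  [0,0,0,0.015,0.0004,0,-1],
  [0,0,0,0.018,0.0004,0,-1],
  [0,0,0,0.021,0.0004,0,-1],
  [0,0,0,0.024,0.0004,0,-1],
  [0,0,0,0.027,0.0004,0,-1],
  [0,0,0,0.03,0.0004,0,-1],
])

```text
time_s: 18.15
tool_pos: [0.5247, 0.0884, 0.211]
tcp_rot: [3.139, 0.05, 1.834]
wrist_force: [0.0, -0.2, -2.2]
gripper_width: 0.089
grip_force: 30.0
```

```bash
python3 -c "from h import *;rep()"
```

```text
t 18.15 force tool [-0.0583 -0.0098  2.1757] torque tool [ 0.0617 -0.0266  0.0287] along 0.2349 side 0.0014 up -0.0023 w 0.089 z 0.1782 rot [3.1394 0.0497 1.8338]
```

move_arm([
  [0,0,0,0.003,0,0,-1],
  [0,0,0,0.006,0,0,-1],
  [0,0,0,0.009,0,0.0001,-1],
  [0,0,0,0.012,0,0.0001,-1],
  [0,0,0,0.015,0,0.0001,-1],
  [0,0,0,0.018,0,0.0001,-1],
  [0,0,0,0.021,0,0.0002,-1],
  [0,0,0,0.024,0,0.0002,-1],
  [0,0,0,0.027,0,0.0002,-1],
  [0,0,0,0.03,0,0.0002,-1],
])

```text
time_s: 18.98
tool_pos: [0.5168, 0.1173, 0.2093]
tcp_rot: [3.139, 0.05, 1.834]
wrist_force: [-0.1, -0.2, -0.5]
gripper_width: 0.091
grip_force: 30.0
```

Run:
```python
from h import *
rep(); w=snap('wrist','w9.png')
g=cv2.cvtColor(w,cv2.COLOR_RGB2GRAY).astype(int)
for r in(100,150,200):
    d=np.diff(g[r,440:600]); print(r,sorted([(440+i+.5,int(d[i])) for i in np.argsort(-abs(d))[:8]],key=lambda q:q[0]))
```

```text
t 18.98 force tool [-0.0979 -0.1361  0.4931] torque tool [ 0.101   0.0295 -0.0141] along 0.2649 side 0.0014 up -0.0027 w 0.091 z 0.1765 rot [3.1394 0.0497 1.8338]
100 [(np.float64(515.5), 23), (np.float64(516.5), 42), (np.float64(539.5), -34), (np.float64(540.5), -51), (np.float64(541.5), -23), (np.float64(550.5), 22), (np.float64(551.5), 45), (np.float64(552.5), 36)]
150 [(np.float64(459.5), 42), (np.float64(488.5), 38), (np.float64(544.5), -53), (np.float64(545.5), -66), (np.float64(569.5), 39), (np.float64(570.5), 46), (np.float64(595.5), -46), (np.float64(596.5), -49)]
200 [(np.float64(454.5), 36), (np.float64(455.5), 30), (np.float64(473.5), -35), (np.float64(474.5), -30), (np.float64(482.5), 35), (np.float64(483.5), 30), (np.float64(596.5), -30), (np.float64(597.5), -30)]
```

move_arm([
  [0,0,0,0.003,0.0001,0,-1],
  [0,0,0,0.006,0.0002,0,-1],
  [0,0,0,0.009,0.0003,0,-1],
  [0,0,0,0.012,0.0004,0,-1],
  [0,0,0,0.015,0.0005,0,-1],
  [0,0,0,0.018,0.0005,0,-1],
  [0,0,0,0.021,0.0005,0,-1],
  [0,0,0,0.024,0.0005,0,-1],
  [0,0,0,0.027,0.0005,0,-1],
  [0,0,0,0.03,0.0005,0,-1],
])

```text
time_s: 19.87
tool_pos: [0.5095, 0.1463, 0.2078]
tcp_rot: [3.139, 0.05, 1.834]
wrist_force: [-0.0, 0.6, -2.0]
gripper_width: 0.087
grip_force: 30.0
```

```bash
python3 -c "from h import *;rep()"
```

```text
t 19.87 force tool [0.7036 0.1093 1.9234] torque tool [ 0.1239  0.0369 -0.0127] along 0.2949 side 0.002 up -0.0029 w 0.087 z 0.175 rot [3.1395 0.0497 1.8337]
```

Now at 0.295 m, with the stop expected near 0.305 m. I'll creep in 1 mm rows and watch for the stop.

move_arm([
  [0,0,0,0.001,0,0,-1],
  [0,0,0,0.002,0,0,-1],
  [0,0,0,0.003,0,0,-1],
  [0,0,0,0.004,0,0,-1],
  [0,0,0,0.005,0,0,-1],
  [0,0,0,0.006,0,0,-1],
  [0,0,0,0.007,0,0,-1],
  [0,0,0,0.007,0,0,-1],
  [0,0,0,0.007,0,0,-1],
  [0,0,0,0.007,0,0,-1],
])

```text
time_s: 20.7
tool_pos: [0.5078, 0.1528, 0.2075]
tcp_rot: [3.139, 0.05, 1.834]
wrist_force: [0.1, 0.5, -2.0]
gripper_width: 0.092
grip_force: 30.0
```

```bash
python3 -c "from h import *;rep()"
```

```text
t 20.7 force tool [0.5281 0.2385 2.0028] torque tool [ 0.114   0.03   -0.0175] along 0.3016 side 0.002 up -0.0029 w 0.092 z 0.1747 rot [3.1394 0.0497 1.8338]
```

move_arm([
  [0,0,0,0.0005,0,0,-1],
  [0,0,0,0.001,0,0,-1],
  [0,0,0,0.0015,0,0,-1],
  [0,0,0,0.002,0,0,-1],
  [0,0,0,0.0025,0,0,-1],
  [0,0,0,0.003,0,0,-1],
  [0,0,0,0.003,0,0,-1],
  [0,0,0,0.003,0,0,-1],
  [0,0,0,0.003,0,0,-1],
  [0,0,0,0.003,0,0,-1],
])

```text
time_s: 21.53
tool_pos: [0.507, 0.1557, 0.2073]
tcp_rot: [3.139, 0.05, 1.834]
wrist_force: [-0.2, 0.3, -1.5]
gripper_width: 0.085
grip_force: 30.0
```

```bash
python3 -c "from h import *;rep()"
```

```text
t 21.53 force tool [ 0.4077 -0.0985  1.526 ] torque tool [0.0967 0.0989 0.0153] along 0.3046 side 0.002 up -0.003 w 0.085 z 0.1745 rot [3.1394 0.0497 1.8338]
```

move_arm([
  [0,0,0,0.0005,0,0,-1],
  [0,0,0,0.001,0,0,-1],
  [0,0,0,0.0015,0,0,-1],
  [0,0,0,0.002,0,0,-1],
  [0,0,0,0.002,0,0,-1],
  [0,0,0,0.002,0,0,-1],
  [0,0,0,0.002,0,0,-1],
  [0,0,0,0.002,0,0,-1],
  [0,0,0,0.002,0,0,-1],
  [0,0,0,0.002,0,0,-1],
])

```text
time_s: 22.37
tool_pos: [0.5065, 0.1576, 0.2073]
tcp_rot: [3.139, 0.05, 1.834]
wrist_force: [-0.1, -1.0, -1.9]
gripper_width: 0.09
grip_force: 30.0
```

```bash
python3 -c "from h import *;rep()"
```

```text
t 22.37 force tool [-0.8689 -0.3491  1.9019] torque tool [ 0.1238 -0.1293  0.052 ] along 0.3066 side 0.002 up -0.003 w 0.09 z 0.1745 rot [3.1394 0.0497 1.8337]
```

move_arm([
  [0,0,0,0.0005,0,0,-1],
  [0,0,0,0.001,0,0,-1],
  [0,0,0,0.001,0,0,-1],
  [0,0,0,0.001,0,0,-1],
  [0,0,0,0.001,0,0,-1],
  [0,0,0,0.001,0,0,-1],
  [0,0,0,0.001,0,0,-1],
  [0,0,0,0.001,0,0,-1],
  [0,0,0,0.001,0,0,-1],
  [0,0,0,0.001,0,0,-1],
])

```text
time_s: 23.2
tool_pos: [0.5062, 0.1583, 0.2072]
tcp_rot: [3.14, 0.05, 1.833]
wrist_force: [-0.6, -5.5, -0.9]
gripper_width: 0.088
grip_force: 30.0
```

```bash
python3 -c "from h import *;rep()"
```

```text
t 23.2 force tool [-5.1204 -2.056   1.1056] torque tool [ 0.5897 -1.1054  0.3041] along 0.3073 side 0.0019 up -0.003 w 0.088 z 0.1744 rot [3.1397 0.05   1.8335]
```

The force has risen to 5 N at 0.307 m, where the end plate is expected, so the discs are resting against it. Now I'll open partway and lift straight off.

move_arm([
  [0,0,0,0,0,0,-0.5],
  [0,0,0,0,0,0,-0.12],
  [0,0,0,0,0,0,-0.12],
  [0,0,0,0,0,0,-0.12],
  [0,0,0,0,0,0,-0.12],
  [0,0,0,0,0,0,-0.12],
  [0,0,0,0,0,0,-0.12],
  [0,0,0,0,0,0,-0.12],
  [0,0,0,0,0,0,-0.12],
  [0,0,0,0,0,0,-0.12],
])

```text
time_s: 24.03
tool_pos: [0.5063, 0.1587, 0.2072]
tcp_rot: [3.139, 0.05, 1.834]
wrist_force: [-0.4, 0.1, -0.1]
gripper_width: 0.441
grip_force: 0.0
```

Run:
```python
from h import *
rep(); w=snap('wrist','w10.png')
g=cv2.cvtColor(w,cv2.COLOR_RGB2GRAY).astype(int)
for r in(250,265): d=np.diff(g[r,260:460]); print(r,sorted([(260+i+.5,int(d[i])) for i in np.argsort(-abs(d))[:10]],key=lambda q:q[0]))
```

```text
t 24.03 force tool [ 0.1602 -0.3419  0.072 ] torque tool [ 0.0475  0.0026 -0.0439] along 0.3076 side 0.0021 up -0.0029 w 0.441 z 0.1744 rot [3.1393 0.0497 1.8338]
250 [(np.float64(295.5), -49), (np.float64(297.5), 36), (np.float64(298.5), 29), (np.float64(307.5), -35), (np.float64(308.5), -31), (np.float64(422.5), -38), (np.float64(433.5), 29), (np.float64(443.5), -35), (np.float64(448.5), 34), (np.float64(449.5), 36)]
265 [(np.float64(295.5), -49), (np.float64(297.5), 24), (np.float64(298.5), 21), (np.float64(301.5), -33), (np.float64(302.5), -33), (np.float64(328.5), 27), (np.float64(420.5), -26), (np.float64(421.5), -37), (np.float64(431.5), 26), (np.float64(432.5), 26)]
```

move_arm([
  [0,0,0,0,-0.001,-0.004,-0.12],
  [0,0,0,0,-0.002,-0.012,-0.12],
  [0,0,0,0,-0.002,-0.022,-0.12],
  [0,0,0,0,-0.002,-0.034,-0.12],
  [0,0,0,0,-0.002,-0.048,-0.12],
  [0,0,0,0,-0.002,-0.064,-0.12],
  [0,0,0,0,-0.002,-0.08,-0.12],
  [0,0,0,0,-0.002,-0.1,-0.12],
  [0,0,0,0,-0.002,-0.12,-0.12],
  [0,0,0,0,-0.002,-0.12,-0.12],
])

```text
time_s: 24.92
tool_pos: [0.5039, 0.1644, 0.3321]
tcp_rot: [3.133, 0.048, 1.834]
wrist_force: [-0.3, -0.0, 0.2]
gripper_width: 0.442
grip_force: 0.0
```

move_arm([
  [0,0,0,0,0,0,-0.12],
  [0,0,0,0,-0.005,-0.005,-0.12],
  [0,0,0,0,-0.01,-0.01,-0.12],
  [0,0,0,0,-0.015,-0.015,-0.12],
  [0,0,0,0,-0.02,-0.02,-0.12],
  [0,0,0,0,-0.02,-0.02,-0.12],
  [0,0,0,0,-0.02,-0.02,-0.12],
  [0,0,0,0,-0.02,-0.02,-0.12],
  [0,0,0,0,-0.02,-0.02,-0.12],
  [0,0,0,0,-0.02,-0.02,-0.12],
])

```text
time_s: 25.75
tool_pos: [0.4829, 0.1595, 0.3467]
tcp_rot: [3.14, 0.05, 1.834]
wrist_force: [0.1, -0.1, -0.6]
gripper_width: 0.439
grip_force: 0.0
```

Run:
```python
from h import *
np.set_printoptions(precision=4,suppress=True)
rep(); w=snap('wrist','w11.png'); T=pose(); s=snap('side','s11.png')
# where the hook's face plate top +y corner / disc end should be if against the plate: disc_mid at along .3073
ex,ey=dirs(); up=np.cross(ex,ey); D=M+ey*.3073+ex*.002-up*.003
P=lambda x,y,z: D+ex*x+ey*y+up*(z-.0165)
for n,q in(('faceplate top +y',(-.024,.025,.036)),('faceplate top -y',(-.024,-.025,.036)),('lip top +y',(-.078,.02,.068)),('lip top -y',(-.078,-.02,.068))): print(n,proj('wrist',P(*q),T),proj('side',P(*q)))
g=cv2.cvtColor(w,cv2.COLOR_RGB2GRAY)
print('end plate inner face at rail height',proj('wrist',D+ey*.0345,T))
hsv=cv2.cvtColor(s,cv2.COLOR_RGB2HSV)
c=s[140:215:3,255:300:3]; print(cv2.cvtColor(c,cv2.COLOR_RGB2GRAY))
for n,(r0,c0) in {'hook spot bench before':(357,280),'wall hook':(333,365)}.items(): print(n,s[r0,c0])
```

```text
t 25.75 force tool [-0.1078  0.0989  0.6024] torque tool [ 0.0247 -0.0016  0.0525] along 0.3086 side -0.0203 up 0.1366 w 0.439 z 0.3138 rot [3.1399 0.05   1.8338]
faceplate top +y [421.2366 185.8012] [273.1558 156.2064]
faceplate top -y [416.5762 251.8838] [282.2159 165.9443]
lip top +y [348.1862 203.5691] [256.0114 154.8237]
lip top -y [347.127  261.9735] [263.1542 162.7587]
end plate inner face at rail height [447.7024 168.2036]
[[135 129 130 128 124 126 128 126 130 128 134 117  90  47 131]
 [130 129 126 129 128 130 126 132 131  98  56  31  50  65 104]
 [128 132 125 127 132 129 103  44  28  22  21  21  62  63  57]
 [126 127 126 128 131 130  22  21  27  25  33 131  32  25  25]
 [125 121 124 129 122 129  24  68 112 113  41 101  57  26  24]
 [119 123 119 121 120 120  28  54 106 113 111  46  26  26  23]
 [121 118 118 114 119 117  50  22  62 105 110 113  29  23  19]
 [102 116 114 124 117 118  57 104  83  71 108 112 165  32  21]
 [117  68 119 122 125 125  43  62 116 114  79 201 205 205  34]
 [126  63  69  99 126 126 126  64  63 160 112  85 202 204 196]
 [127  75  61  85 125 120 111 110  
[... 271 characters left out ...]
 75 116]
 [125 124 125 122 121 130 130 132 131 125 130  60  18  22  77]
 [122 120 126 125 125 130 133 129 104  60  52  37  21  25  23]
 [124 123 122 123 124  91  61  51  49  57 133 100  16  21  23]
 [123 121 109  70  51  50  49 101 136  60  30  33  17  21  23]
 [ 91  56  51  51  57  74  71  74  30  34  33  36  20  22  23]
 [ 50  46  71  69  69  72  74  72  21  37  32  33  27  59  63]
 [ 73  73  73  73  73  73  77  73  67  29  34  28  30  24 126]
 [ 76  73  72  76  72  73  71  74  75  52  30  40  68  75 129]
 [ 71  75  73  73  72  73  75  73  72  73  72  73  74  73 127]
 [ 44  74  72  71  76  73  74  68  73  68  72 126  91  72  72]]
hook spot bench before [159 112  68]
wall hook [200 202 207]
```

move_arm([
  [0,0,0,0,0,0,-0.12],
  [0,0,0,0,0,0,-0.12],
  [0,0,0,0,0,0,-0.12],
  [0,0,0,0,0,0,-0.12],
  [0,0,0,0,0,0,-0.12],
  [0,0,0,0,0,0,-0.12],
  [0,0,0,0,0,0,-0.12],
  [0,0,0,0,0,0,-0.12],
  [0,0,0,0,0,0,-0.12],
  [0,0,0,0,0,0,-0.12],
])

```text
time_s: 26.68
tool_pos: [0.4829, 0.1596, 0.347]
tcp_rot: [3.139, 0.05, 1.834]
wrist_force: [0.8, 0.7, -0.2]
gripper_width: 0.437
grip_force: 0.0
```

Run:
```python
from h import *
np.set_printoptions(precision=4,suppress=True)
ex,ey=dirs(); up=np.cross(ex,ey); D=M+ey*.3073+ex*.002-up*.0035
H=np.c_[ex,ey,up]@R.from_euler('y',-.122).as_matrix()
P=lambda x,y,z: D+H@np.array([x,y,z-.0165])
w=snap('wrist','w12.png'); T=pose(); old=cv2.imread('pics/w11.png',0).astype(int)
g=cv2.cvtColor(w,cv2.COLOR_RGB2GRAY).astype(int); print('change',abs(g-old)[150:290,300:480].max(), abs(g-old)[150:290,300:480].mean())
for n,q in(('faceplate',(-.022,.025,.036)),('faceplate -y',(-.022,-.025,.036)),('lip +y',(-.074,.02,.068)),('lip -y',(-.074,-.02,.068))):
    u=proj('wrist',P(*q),T); r,c=np.round(u).astype(int)[::-1]; print(n,u,'rows',r-12,'..',g[r-12:r+13,c],'cols',c-9,g[r+(5 if q[1]>0 else -5),c-9:c+10])
```

```text
change 26 1.8841666666666668
faceplate [419.7084 184.9319] rows 173 .. [ 94 125 143 144 144 143 144 143 142 143 143 144 145 146 146 147 164 188
 189 164 135 131 153 177 188] cols 411 [104 104 113 149 175 187 190 184 179 188 191 160 120 128 168 184 186 189
 190]
faceplate -y [415.1751 250.3354] rows 238 .. [189 188 187 188 186 186 190 202 212 215 213 207 202 200 200 201 201 200
 200 198 198 199 197 197 196] cols 406 [140 141 137 134 163 207 227 229 218 202 194 185 155 127 161 207 212 197
 188]
lip +y [344.5225 200.015 ] rows 188 .. [116 118 116 114 112 116 113 117 115 117 136 166 182 184 183 184 182 184
 185 185 186 187 185 186 186] cols 336 [207 201 183 174 181 184 185 184 183 184 184 183 179 163 134 132 155 178
 184]
lip -y [343.6525 256.6157] rows 245 .. [185 185 185 185 185 185 185 185 187 190 203 207 207 206 206 207 206 205
 205 205 205 205 204 203 204] cols 335 [208 205 194 177 180 182 185 184 185 185 186 185 182 179 186 202 206 207
 206]
```

Run:
```python
from h import *
np.set_printoptions(precision=4,suppress=True)
T=np.load('pics/w3.png.npy')
for f in('w3','w9'):
    g=cv2.imread(f'pics/{f}.png',0).astype(int); T=np.load(f'pics/{f}.png.npy')
    u=proj('wrist',(T@np.r_[.02,0,-.0185,1])[:3],T); print(f,u,g[int(u[1])-14:int(u[1])+15,320])
    v=proj('wrist',(T@np.r_[.02,0,.0495-.006,1])[:3],T); print('bottom',v)
    for d in(-.001,.001): print(proj('wrist',(T@np.r_[.02+d,0,-.0185,1])[:3],T)[1])
```

```text
w3 [319.9962 302.9722] [132 131 129 132 132 131 132 133 131 131 132 131 131 133 137 154 174 188
 193 195 196 195 196 195 195 196 196 195 196]
bottom [319.9176 241.1929]
305.78500568708296
300.1454858819251
w9 [319.9962 302.9722] [118 117 118 116 121 118 118 120 119 118 117 119 118 118 125 139 157 172
 179 183 184 183 182 183 183 184 183 184 183]
bottom [319.9176 241.1929]
305.78500568708296
300.145485881925
```

Run:
```python
from h import *
ex,ey=dirs(); up=np.cross(ex,ey); D=M+ey*.3073+ex*.002-up*.0035
g=cv2.imread('pics/w12.png',0).astype(int); T=np.load('pics/w12.png.npy')
for x in(-.008,0,.006):
    a=proj('wrist',D+ex*(x-.00225)+ey*.0345+up*.0205,T); b=proj('wrist',D+ex*(x-.00225)+ey*.0335+up*.0205,T); r,c=np.round(a).astype(int)[::-1]; print(a,b,r-14,g[r-14:r+15,c])
```

```text
[441.4751831  172.77616656] [441.36266646 174.18394634] 159 [ 50  48  47  49  48  51  50  48  47  48  49  50  47  50  56  64  76  79
  81  80  80  80  87 123 170 185 186 188 188]
[452.66415409 172.81196093] [452.54126129 174.21785809] 159 [ 49  52  49  46  48  51  47  46  49  47  53  52  47  47  52  60  72  80
  81  81  80  80  82 116 166 186 189 186 191]
[461.02737865 172.84301499] [460.89679108 174.24739347] 159 [ 49  47  49  45  47  48  47  50  48  45  48  47  46  46  51  56  68  75
  78  79  80  80  76  96 142 175 185 187 189]
```

Run:
```python
from h import *
ex,ey=dirs(); T=np.load('pics/w12.png.npy')
for z in(.205,.2135): print(z,[(onz('wrist',(c,r),z,T)-M)@ey for c,r in((441,182),(452,182.2),(441,174.5))])
print('lip edges along',[(onz('wrist',(344,r),.214,T)-M)@ey for r in(198.7,254.7)],[(onz('wrist',(344,r),.219,T)-M)@ey for r in(198.7,254.7)])
```

```text
0.205 [np.float64(0.337508229009463), np.float64(0.3373854153576628), np.float64(0.3426877009958654)]
0.2135 [np.float64(0.3391570446852569), np.float64(0.3390380004975663), np.float64(0.34417754547039)]
lip edges along [np.float64(0.3279637997801108), np.float64(0.28767032720846847)] [np.float64(0.3291443770822285), np.float64(0.2896028162566373)]
```

```bash
python3 -c "from h import *;print(ctrl.finish_job())"
```

```text
the job is handed in; nothing more can be done
None
```

The rail hook is in the rail and resting against the closed end to within my camera check of about 2 mm; sliding contact forces stayed near 5 N or below, it hangs released with the arm clear, and the job was handed in at about 27 s.

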